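Recharge a desiccator's drying column, then crack its stuck lid

TASK

Recharge the desiccator: tip all five ceramic drying balls from the scoop through the funnel into the drying column and stand the empty scoop back upright on the bench. Only then take the desiccator's lid by its knob, pull it straight up until its sticky seal breaks, and hold it level about a finger's width (15 mm) above its seat, still over the base, never letting it fly more than 4 cm open. Finish while still holding the lid there, steady, and leave the bottles and the beaker alone.

Things in the scene. Friction and masses are not known exactly. Their poses are not given: they have to be found in the camera images.
- station: the fixed apparatus, bolted down: a round grey desiccator base (180 mm across its rim, 90 mm high; a black rubber seal lip stands 11 mm above the rim all round, up to 201 mm across) and, 190 mm along the apparatus's +y axis from its centre, a narrow clear drying column with a steel funnel on top. Origin: on the bench under the middle of the desiccator base; z up
- seat (a point): middle of the desiccator base's rim plane, 90 mm above the bench, on which the lid rests; axes as the apparatus. The lid's edge is held under the rubber seal lip: besides its weight a straight pull of roughly 10 to 16 N is needed, peaking when the lid has risen 1 to 4 mm; then the seal lets go suddenly, and from 10 mm up the lid is fully free
- funnel_mouth (a point): centre of the funnel's mouth, in the plane of its rim, 160 mm above the bench. Funnel: 126 mm across outside, 120 mm inside, narrowing over 48 mm to a throat 37 mm wide at 106 mm above the bench
- column_floor (a point): centre of the drying column's inner floor, 12 mm above the bench, under the funnel's centre. Column: 40 mm bore, 46 mm outside, its top 106 mm above the bench; foot disc 76 mm across
- lid: the loose clear round lid, 180 mm across, about 0.55 kg (0.47 to 0.66), lying on the desiccator base. Origin: middle of its underside (at the seat when shut). A flat rim 10 mm thick, a low dome whose flat top (60 mm across) is 34 mm above the underside, and a knob on top.
- lid_knob (a point): point to grip on the lid's knob, on its axis, 58 mm above the lid's underside. The knob is an upright grey cylinder 30 mm in diameter, from 34 mm to 79 mm above the underside
- scoop: the loose steel charging scoop, about 0.14 kg, standing flat on the bench with the balls in it. Origin: on its underside; +x points to its open front (the pouring lip), z up. Pan 95 mm long (x from -45 to +50 mm), 62 mm wide, side walls 32 mm high; its floor is flat from x = -45 to +5 mm, then rises by 0.21 rad to the lip
- scoop_grip (a point): point to grip on the scoop's handle: a level grey bar over the pan along the scoop's x, 74 mm long (x from -54 to +20 mm), 20 mm wide (y), 20 mm tall, centre 75 mm above the underside. It stands on a post behind the pan; this point is at x = -10, z = 75 mm in the scoop's frame
- scoop_lip (a point): middle of the upper edge of the scoop's open front lip, at x = +50, z = 12.5 mm in the scoop's frame. The balls stay in while the scoop is level and roll out over the lip once its front is tipped down by about 0.6 rad or more
- ball0_center (a point): centre of one of the five loose white ceramic balls, 16 mm in diameter, 10 g, at first in the scoop
- ball1_center (a point): centre of one of the five loose white ceramic balls, 16 mm in diameter, 10 g, at first in the scoop
- ball2_center (a point): centre of one of the five loose white ceramic balls, 16 mm in diameter, 10 g, at first in the scoop
- ball3_center (a point): centre of one of the five loose white ceramic balls, 16 mm in diameter, 10 g, at first in the scoop
- ball4_center (a point): centre of one of the five loose white ceramic balls, 16 mm in diameter, 10 g, at first in the scoop
- amber_bottle: bystander: amber bottle, 64 mm across, 135 mm high, origin at its underside; leave alone
- white_jar: bystander: white plastic jar, 72 mm across, 105 mm high, origin at its underside; leave alone
- beaker: bystander: glass beaker, 68 mm across, 85 mm high, origin at its underside; leave alone
Not all that is in view belongs to the job. Of the things like the lid, leave any that is brown or yellow; of the rest the larger one is meant.

How it is judged:
By the outcome, as a careful person would: the job done as asked, in the order asked, and still so for the second after the job is handed in, while the arm keeps its last pose, push and grip.
It also fails if it takes over 72 s, if anything falls off the work surface, if the arm or the gripper's body presses on something with over 40 N, if the wrist force passes 120 N, or if a joint passes its speed limit or range.

ROBOT

A 7-joint arm with a two-finger parallel gripper is mounted at the origin on the work surface. World frame = base frame: x ahead of the robot, y to its left, z up, the work surface at z = 0. Lengths are in m, angles in rad, forces in N, time in s.
With the tool pointing down it reaches from about 0.425 to 0.95 m from the base axis. Payload 4.7 kg.
Tool frame: the origin (TCP) lies on the centre line of the jaws, within the pads' length; the fingertips stand robot.nose_length ahead of it and the grasp point (between the pads) lies 8 mm behind it (robot.nose_length is the distance from the TCP to the fingertips, in m); z points along the fingers, x is the direction in which the jaws open and shut, and the axes are right-handed (so a half turn about z gives the same grasp; the last joint's range is limited). The gripper opens to 85 mm and grips with 20 to 120 N. Pads are 22 mm wide; open, the fingers measure 114 mm over their backs; the gripper's body (76 mm by 85 mm) begins 54 mm behind the grasp point. The pads swing forward as they close: fully open they stand 13 mm farther back than shut.
Start: joints at [-1.284, 0.469, -0.049, 1.532, 0.024, 1.141, -0.082], TCP at [0.21, 0.642, 0.242] pointing down, gripper open.
Joint ranges: [-2.59, 2.59], [-0.33, 1.99], [-1.39, 1.29], [0.1, 2.45], [-1.04, 4.18], [0.21, 1.99], [-2.66, 2.66]. Speed limits (rad/s): [2.57, 2.57, 3.14, 3.14, 3.14, 3.14, 3.14].

INTERFACE

Orientations are given as [roll, pitch, yaw] about the fixed x, y, z axes, in that order (R = Rz(yaw) Ry(pitch) Rx(roll)).
In Python, from plant import robot gives the robot as it stands. Calls block until the motion is done:
- robot.goto(position, orientation): joint-space move of the TCP to a pose.
- robot.move_straight(position, vel=0.15, attitude=None, contact_N=None): straight line of the TCP; attitude=None keeps the orientation; vel is the mean speed in m/s. With contact_N (N) it stops when the force on the tool has changed by that much, and returns True; else False.
- robot.move_joints(angles): joint-space move.
- robot.grip(opening, strength=None): opening from 0.0 (shut) to 1.0 (fully open); strength is the grip in N (None keeps the last); returns when the fingers have stopped.
- robot.sleep(seconds).
- robot.inverse_kinematics(position, orientation): joint angles nearest the present ones, or None.
- robot.sense(): the state.
- robot.grab_frame(name): name is "side" or "top"; returns a dict with "image" (480x640x3 uint8, red, green, blue), "range_z" (480x640 float32, m along the optical axis (not along the pixel's ray), 0 where there is no reading), "fx", "fy", "cx", "cy" (pixels), "R" (3x3) and "t" (3): a world point X has camera coordinates R X + t. Camera axes: x right, y down, z forward; pixel columns grow to the right and rows downward; lengths in m; the calibration is good to about 2 mm. A picture is of the moment at which its call begins.
A pose or a line that the arm cannot do raises robot.IKError and nothing moves.
- robot.close_job(): hands the job in, once; it reports no verdict.
The state is a dict: "t": time; "joint_pos": joint angles; "joint_velocities": joint speeds; "effort": joint torques, N m; "tcp_pos": TCP position; "tcp_rot": TCP orientation; "wrist_force": force on the tool from outside, world axes, zero at the start; "torque": the same for the moment, N m; "opening": opening from 0.0 (shut) to 1.0 (fully open).
Only numpy, scipy, OpenCV 4.12 (cv2) and the standard library are available. Lean on these libraries where they do the work, as an engineer would, in place of code of your own. Each camera call takes 0.05 s, during which the arm holds its last target. There are 200 camera calls.

## Working session

There is one attempt and no reset: what is moved stays moved. The work goes in short steps, each a Python script; the robot and the scene stay as the last script left them, time stands still between calls to the robot, and variables do not carry over. Pictures are saved under pics/ and viewed, about 8 in all and at most 12, crops included, and the job is handed in when it is done.

```bash
ls; mkdir -p pics
python3 - <<'E'
from plant import robot
import cv2,numpy as np
print(robot.nose_length); s=robot.sense(); print(s)
for n in("top","side"):
    f=robot.grab_frame(n); cv2.imwrite(f"pics/{n}0.png",f["image"][:,:,::-1]); np.savez(f"{n}0.npz",**f)
    C=-f["R"].T@f["t"]; print(n,C,f["R"][2],f["fx"],(f["range_z"]>0).mean())
E
```

```text
pics
0.011
{'t': 0.0, 'joint_pos': array([-1.28391227,  0.46945638, -0.04864082,  1.53371819,  0.02406756,
        1.14095592, -0.08229654]), 'joint_velocities': array([ 0.00053559,  0.00098981, -0.00213975,  0.00076655, -0.00077803,
       -0.00035881, -0.0006251 ]), 'effort': array([ 8.12488652e-04, -5.10317838e+01, -4.62202867e-02, -2.37704837e+01,
        1.06686924e-02,  7.53572735e-03, -1.81446239e-05]), 'tcp_pos': array([0.20940828, 0.64110146, 0.24124116]), 'tcp_rot': array([3.14157202e+00, 1.95394575e-03, 1.25507525e+00]), 'wrist_force': array([-0.44429982,  0.10065213, -0.36624213]), 'torque': array([ 0.01582589, -0.00328695,  0.03207588]), 'opening': 1.005585212708768}
top [0.36084276 0.00718475 0.98932575] [ 0.21832481  0.00252753 -0.97587289] 465.28855796356856 0.9958919270833333
side [ 0.22042108 -0.67976267  0.78502063] [ 0.33864826  0.66898221 -0.66164957] 492.6506656838952 0.9960286458333333
```

View pics/top0.png

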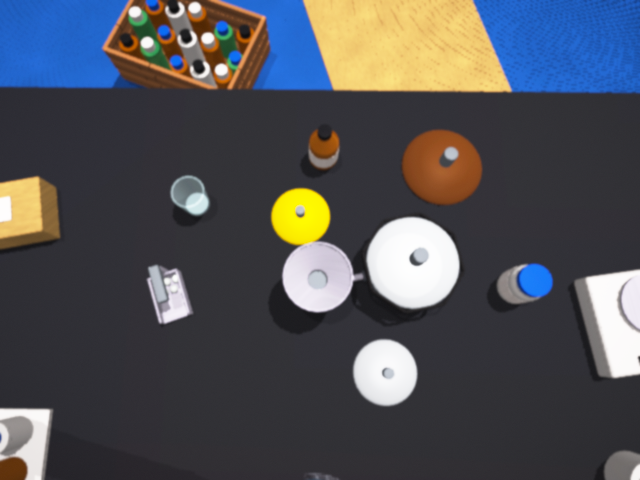

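View pics/side0.png

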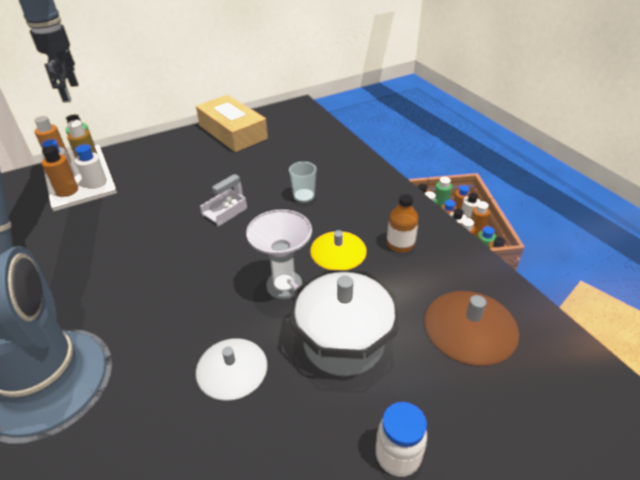

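Lid candidates in the top image: brown (443,165), yellow (300,215), small white (385,372) and large white on the base (412,263). The last is the larger of those that are neither brown nor yellow, and its grey knob is at (419,256). The scoop is at (168,292) with its handle at (159,285). The funnel is at (318,277).

```bash
cat > h.py <<'E'
import numpy as np,cv2
def world(f):
    v,u=np.mgrid[:480,:640]; z=f["range_z"]
    P=np.stack([(u-f["cx"])/f["fx"]*z,(v-f["cy"])/f["fy"]*z,z],-1)
    W=(P-f["t"])@f["R"]; W[z==0]=np.nan; return W
def pix(f,p):
    c=f["R"]@np.asarray(p)+f["t"]; return np.array([f["fx"]*c[0]/c[2]+f["cx"],f["fy"]*c[1]/c[2]+f["cy"]])
def ray(f,u,v,z):
    d=f["R"].T@np.array([(u-f["cx"])/f["fx"],(v-f["cy"])/f["fy"],1]); C=-f["R"].T@f["t"]
    return C+d*(z-C[2])/d[2]
def sel(f,box,z0,z1):
    W=world(f); u0,v0,u1,v1=box; P=W[v0:v1,u0:u1].reshape(-1,3)
    return P[(P[:,2]>z0)&(P[:,2]<z1)]
def rect(P):
    (c,s,a)=cv2.minAreaRect((P[:,:2]*1000).astype(np.float32)); return np.array(c)/1000,s,a
E
python3 - <<'E'
from h import *
top=dict(np.load("top0.npz")); side=dict(np.load("side0.npz"))
for n,f,bs in(("top",top,((140,255,200,330),(395,240,445,280),(275,235,362,318),(355,210,470,315))),
              ("side",side,((195,170,250,225),(330,270,360,305),(240,205,320,260),(285,270,405,350)))):
    for nm,b,z in zip(("handle","knob","funnel","lid"),bs,((.079,.095),(.16,.18),(.154,.166),(.09,.104))):
        P=sel(f,b,*z)
        print(n,nm,len(P),P.mean(0).round(4) if len(P) else "", rect(P) if len(P)>5 else "")
        if nm in("funnel","lid") and len(P)>20:
            c,r=cv2.minEnclosingCircle((P[:,:2]*1000).astype(np.float32)); print("  circ",c,r)
P=sel(top,(140,255,200,330),.01,.06); print("pan",rect(P))
o=[cv2.resize(a["image"][v:v+s*3//4,u:u+s,::-1],(400,300),interpolation=cv2.INTER_CUBIC) for a,u,v,s in((top,130,250,100),(side,180,160,100),(top,360,200,120),(side,280,260,140))]
cv2.imwrite("pics/c0.png",np.vstack([np.hstack(o[:2]),np.hstack(o[2:])]))
# grey knob top by ellipse ray
E
```

```text
top handle 397 [0.4761 0.3108 0.0844] (array([0.47631625, 0.31144601]), (73.13602447509766, 21.27877426147461), 19.195804595947266)
top knob 214 [ 0.5215 -0.1852  0.1682] (array([ 0.52235413, -0.1861087 ]), (27.598773956298828, 29.186328887939453), 44.87741470336914)
top funnel 549 [4.86e-01 1.00e-04 1.58e-01] (array([ 4.83050629e-01, -3.18351746e-04]), (124.0679702758789, 123.97830200195312), 45.465091705322266)
  circ (483.2139587402344, -0.340821236371994) 62.97949981689453
top lid 2385 [ 0.5154 -0.1809  0.1001] (array([ 0.52240796, -0.18606364]), (188.56283569335938, 189.1574249267578), 57.015411376953125)
  circ (522.8252563476562, -186.57733154296875) 101.02682495117188
side handle 196 [0.4729 0.3101 0.0851] (array([0.47319727, 0.31329684]), (75.12406158447266, 26.91669464111328), 18.952909469604492)
side knob 229 [ 0.5193 -0.1876  0.1684] (array([ 0.52078601, -0.18559605]), (28.770751953125, 29.061445236206055), 60.67993927001953)
side funnel 572 [0.4834 0.0067 0.1584] (array([0.48082642, 0.00075323]), (126.42829895019531, 125.70233154296875), 52.35312271118164)
  circ (480.8666076660156, 2.2851295471191406) 65.33377075195312
side lid 2182 [ 0.5108 -0.203   0.1002] (array([ 0.5216452 , -0.18380501]), (188.774658203125, 189.6128692626953), 58.75161361694336)
  circ (521.1802368164062, -183.61021423339844) 101.11213684082031
pan (array([0.46216815, 0.3066019 ]), (104.45120239257812, 63.279361724853516), 20.148548126220703)
```

View pics/c0.png

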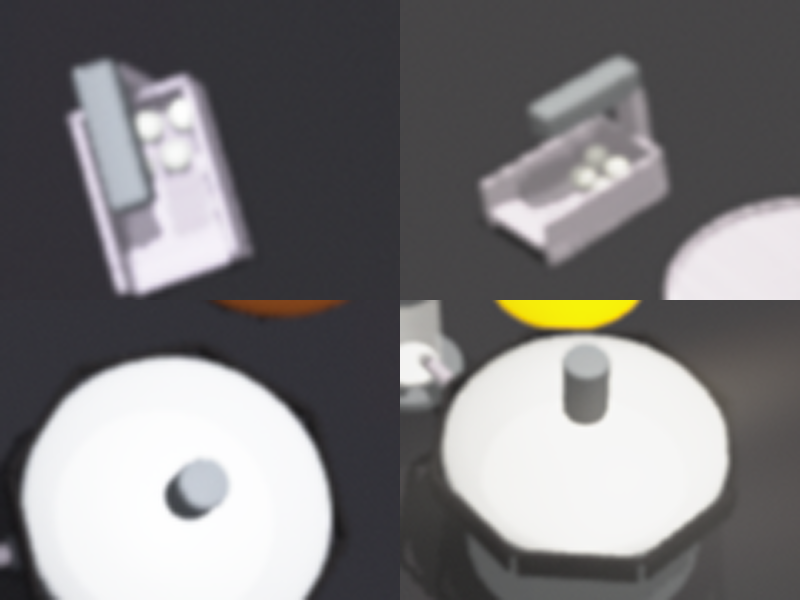

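The crop confirms both choices: the scoop has its open lip toward the robot (yaw about -161°), and the large white lid sits on the base. Next, a reachability check for the pour headings.

```bash
cat >> h.py <<'E'
from scipy.spatial.transform import Rotation as Ro
G=np.array([-.010,0,.075]); LIP=np.array([.05,0,.0125])
SC=np.radians(199.1); HG=np.array([.469,.3100]); FUN=np.array([.482,.0005]); SEAT=np.array([.5217,-.1857])
def tool(h,th,s,ref,p):
    """TCP pos and rpy so that scoop point ref (scoop frame) is at world p, heading h, front tipped down th"""
    Rs=Ro.from_euler("ZY",[h,th]).as_matrix()
    Rr=np.array([[0,s,0],[s,0,0],[0,0,-1.]])
    g=np.asarray(p)+Rs@(G-ref); Rt=Rs@Rr
    return g+Rt[:,2]*.008, Ro.from_matrix(Rt).as_euler("xyz")
def lipt(h,back=.03,z=.17): return np.r_[FUN-back*np.array([np.cos(h),np.sin(h)]),z]
E
python3 - <<'E'
from h import *; from plant import robot
for s in(1,-1):
    gp=tool(SC,0,s,G,np.r_[HG,.075]); q0=robot.inverse_kinematics(*gp); print(s,gp,q0 is not None and q0.round(2))
    for hd in range(0,360,20):
        h=np.radians(hd); qs=[robot.inverse_kinematics(*tool(h,t,s,LIP,lipt(h))) for t in(0,.4,.8,1.1)]
        if all(q is not None for q in qs):
            print(hd,qs[0].round(2),qs[-1].round(2),np.abs(np.diff(qs,axis=0)).max().round(2))
E
```

```text
1 (array([0.469, 0.31 , 0.067]), array([ 3.14159265,  0.        , -1.23743844])) [-1.02  0.54  0.47  1.98 -0.37  0.71 -1.56]
20 [-0.57  0.01  0.55  2.19 -0.01  0.95  1.91] [-0.39  0.71  0.33  1.54  0.1   1.98  1.9 ] 0.42
40 [-0.53  0.05  0.6   2.15 -0.03  0.95  2.35] [-0.25  0.65 -0.08  1.61  0.4   1.94  1.86] 0.38
60 [ 1.09  0.29 -1.16  2.03  0.31  1.02  2.39] [-0.3   0.59 -0.15  1.73  0.61  1.83  1.97] 1.39
80 [ 1.13  0.44 -1.3   1.97  0.48  1.1   2.59] [-0.35  0.51 -0.22  1.89  0.81  1.7   2.06] 1.41
100 [-0.8   0.36  1.13  1.99 -0.38  1.02 -2.46] [-0.39  0.41 -0.27  2.07  1.    1.53  2.12] 5.03
140 [-0.79  0.47  1.12  1.89 -0.48  1.09 -1.75] [-0.4   0.18 -0.27  2.43  1.51  1.11  2.18] 5.06
240 [-0.7   0.28  0.58  1.92 -0.18  1.   -0.57] [ 1.38  0.56 -1.16  2.22 -0.99  0.7   0.62] 1.25
260 [-0.7   0.22  0.52  1.97 -0.13  0.98 -0.29] [ 0.63  0.41 -0.24  2.07 -1.03  1.28  0.86] 0.96
280 [-0.7   0.16  0.47  2.04 -0.09  0.96 -0.  ] [-0.15  0.6   0.72  1.93 -1.02  1.82  1.18] 0.55
300 [-0.68  0.1   0.44  2.1  -0.05  0.95  0.32] [-0.1   0.64  0.55  1.76 -0.8   1.9   1.25] 0.51
320 [-0.6
[... 770 characters left out ...]
.8   1.2  -0.79] 0.66
120 [-0.51  0.3   0.71  1.92 -0.23  1.    0.83] [-1.13  0.32  0.56  2.29  1.13  1.09 -0.89] 0.69
140 [-0.46  0.32  0.62  1.87 -0.22  1.01  1.12] [-0.6   0.17 -0.05  2.44  1.51  1.06 -0.97] 0.93
260 [ 0.65  0.44 -1.17  1.91  0.46  1.1   2.27] [ 0.63  0.41 -0.24  2.07 -1.03  1.28 -2.28] 4.91
280 [ 0.75  0.44 -1.3   1.97  0.48  1.1   2.57] [-0.15  0.6   0.72  1.93 -1.02  1.82 -1.96] 4.97
300 [-1.27  0.17  1.13  2.12 -0.18  0.96 -2.66] [-0.21  0.69  0.72  1.77 -0.84  1.97 -1.81] 0.56
320 [-1.29  0.06  1.12  2.17 -0.07  0.95 -2.4 ] [-0.05  0.67  0.33  1.63 -0.56  1.95 -1.83] 0.78
340 [-0.87  0.    0.71  2.19 -0.    0.95 -2.09] [ 0.09  0.69 -0.05  1.53 -0.27  1.98 -1.85] 1.16
```

Run:
```python
from h import *; from plant import robot
p,o=tool(SC,0,-1,G,np.r_[HG,.075])
robot.goto(p+[0,0,.09],o); robot.move_straight(p,vel=.08,contact_N=6)
s=robot.sense(); print(s["t"],s["tcp_pos"],s["wrist_force"])
f=robot.grab_frame("side"); a=f["image"][120:270,130:330]
t=robot.grab_frame("top")["image"][220:370,80:280]
cv2.imwrite("pics/g1.png",cv2.resize(np.hstack([a,t])[:,:,::-1],(800,300)))
```

```text
2.9583 [0.46939957 0.31028827 0.06755288] [-0.2506722  -0.56335201 -0.0854185 ]
```

View pics/g1.png

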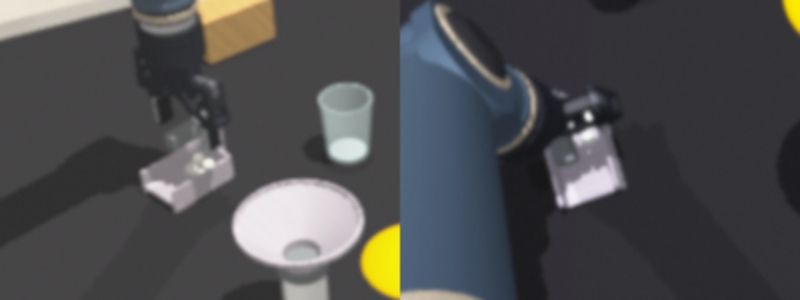

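The jaws straddle the handle: in the side view the fingers are on both sides of the bar, and the balls are in the pan. I'll grip, lift, carry it level and check.

Run:
```python
from h import *; from plant import robot
robot.grip(0.0,70); s=robot.sense(); print(s["t"],s["opening"],s["wrist_force"])
h=np.radians(60)
p=s["tcp_pos"]; robot.move_straight(p+[0,0,.16],vel=.12); s=robot.sense(); print("dF",s["wrist_force"],s["t"])
pp,oo=tool(h,0,-1,LIP,lipt(h,.045,.20))
robot.move_straight(pp,vel=.12,attitude=oo)
s=robot.sense(); print(s["t"],s["opening"],s["tcp_pos"],pp,s["joint_pos"].round(2))
qs=[robot.inverse_kinematics(*tool(h,t,-1,LIP,lipt(h,.03,.172))) for t in(0,.3,.6,.9,1.1)]
print(*[q is not None and q.round(2) for q in qs],sep="\n")
f=robot.grab_frame("side"); a=f["image"][100:325,180:480]
t=robot.grab_frame("top")["image"][150:375,180:480]
cv2.imwrite("pics/g2.png",cv2.resize(np.hstack([a,t])[:,:,::-1],(800,300)))
```

```text
3.675 0.22054084566980378 [-0.89683386 -1.1941485   1.68308654]
dF [-0.67195963  0.45330793 -2.72011693] 5.1583
8.6667 0.22136984803585374 [ 0.42953433 -0.09016529  0.25445081] [ 0.4295     -0.09043267  0.2545    ] [-0.33  0.05  0.47  2.07 -0.03  1.03 -0.37]
[-0.34  0.1   0.46  2.09 -0.05  0.96 -0.38]
[-0.45  0.18  0.39  2.    0.2   1.15 -0.69]
[-0.52  0.31  0.32  1.9   0.35  1.37 -0.86]
[-0.6   0.48  0.31  1.81  0.44  1.58 -0.95]
[-0.63  0.6   0.31  1.75  0.5   1.71 -0.99]
```

View pics/g2.png

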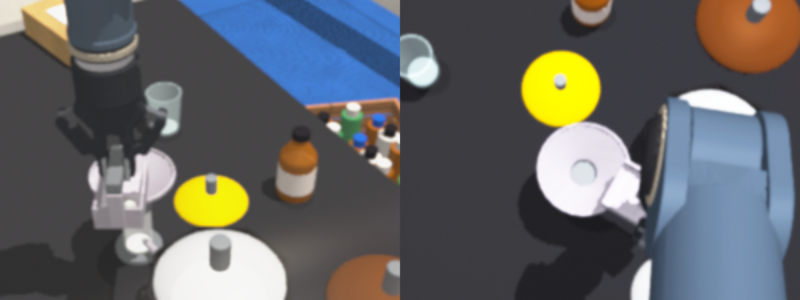

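Run:
```python
from h import *; from plant import robot
h=np.radians(60)
for t,b,z in((.2,.035,.195),(.4,.03,.18),(.55,.03,.172),(.7,.03,.172),(.85,.03,.172),(1.0,.03,.172),(1.1,.03,.172)):
    p,o=tool(h,t,-1,LIP,lipt(h,b,z)); robot.move_straight(p,vel=.05,attitude=o)
    if t in(.7,): robot.sleep(.5)
robot.sleep(.7)
s=robot.sense(); print(s["t"],s["wrist_force"],s["opening"])
f=robot.grab_frame("side"); a=f["image"][150:300,200:400]
t=robot.grab_frame("top")["image"][200:350,220:420]
cv2.imwrite("pics/g3.png",cv2.resize(np.hstack([a,t])[:,:,::-1],(800,300)))
```

```text
13.0 [-0.34625551 -0.34823032 -1.14234282] 0.2252257465756762
```

View pics/g3.png

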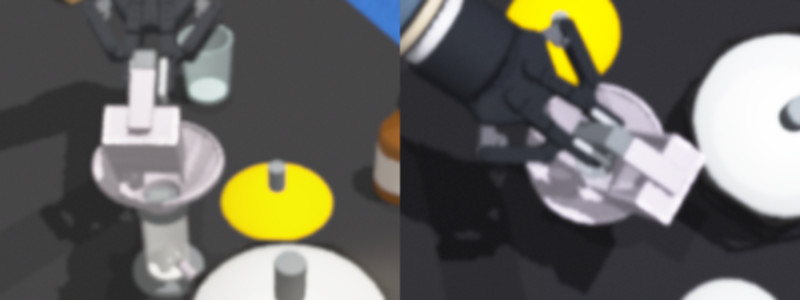

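Run:
```python
from h import *; from plant import robot
h=np.radians(60)
for t,b,z in((.6,.03,.185),(.2,.04,.215),(0,.05,.23)):
    p,o=tool(h,t,-1,LIP,lipt(h,b,z)); robot.move_straight(p,vel=.08,attitude=o)
p,o=tool(SC,0,-1,G,np.r_[HG,.20]); robot.move_straight(p,vel=.15,attitude=o)
s=robot.sense(); print(s["t"],s["wrist_force"],s["opening"])
F=robot.grab_frame("side"); a=F["image"][195:315,215:375]
b=F["image"][80:200,170:330]
t=robot.grab_frame("top")["image"][220:340,240:400]
cv2.imwrite("pics/g4.png",cv2.resize(np.hstack([a,b,t])[:,:,::-1],(800,200),interpolation=cv2.INTER_CUBIC))
```

```text
17.8333 [ 0.09288207 -0.93318396 -1.67602492] 0.2217626892513891
```

View pics/g4.png

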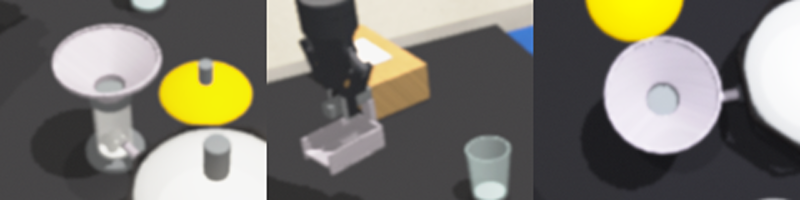

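The scoop looks empty, and no balls show in the funnel or on the bench around it. I'll set the scoop down and compare the column with the first image.

Run:
```python
from h import *; from plant import robot
p,o=tool(SC,0,-1,G,np.r_[HG,.075])
robot.move_straight(p+[0,0,.012],vel=.12)
c=robot.move_straight(p-[0,0,.003],vel=.015,contact_N=3); s=robot.sense(); print(c,s["tcp_pos"],s["wrist_force"],s["t"])
robot.grip(.75); robot.sleep(.2); robot.move_straight(s["tcp_pos"]+[0,0,.13],vel=.15)
# move toward lid pre-pose, out of view check
f=robot.grab_frame("side"); f0=dict(np.load("side0.npz"))
top=robot.grab_frame("top"); np.savez("top1.npz",**top); np.savez("side1.npz",**f)
K=lambda g,v,u,h,w:cv2.resize(g["image"][v:v+h,u:u+w,::-1],(266,200),interpolation=cv2.INTER_CUBIC)
cv2.imwrite("pics/g5.png",np.vstack([np.hstack([K(f0,225,250,75,100),K(f,225,250,75,100),K(f,160,180,75,100)]),
 np.hstack([K(f,200,230,105,140),K(top,250,130,75,100),K(top,255,290,45,60)])]))
W=world(f);W0=world(f0)
for v in range(250,300,6): print(v,[(W0[v,u].round(3)[2],W[v,u].round(3)[2]) for u in(278,284,290)])
print(robot.sense()["t"])
```

```text
True [0.46889448 0.30980159 0.06711192] [-0.75029592 -0.09300343  5.12694954] 19.7833
250 [(np.float64(0.108), np.float64(0.11)), (np.float64(0.162), np.float64(0.162)), (np.float64(0.16), np.float64(0.158))]
256 [(np.float64(0.109), np.float64(0.111)), (np.float64(0.109), np.float64(0.109)), (np.float64(0.102), np.float64(0.104))]
262 [(np.float64(0.097), np.float64(0.096)), (np.float64(0.091), np.float64(0.092)), (np.float64(0.085), np.float64(0.082))]
268 [(np.float64(0.077), np.float64(0.079)), (np.float64(0.076), np.float64(0.075)), (np.float64(0.068), np.float64(0.067))]
274 [(np.float64(0.058), np.float64(0.059)), (np.float64(0.055), np.float64(0.057)), (np.float64(0.05), np.float64(0.05))]
280 [(np.float64(0.043), np.float64(0.039)), (np.float64(0.042), np.float64(0.042)), (np.float64(0.039), np.float64(0.04))]
286 [(np.float64(0.022), np.float64(0.023)), (np.float64(0.024), np.float64(0.024)), (np.float64(0.032), np.float64(0.032))]
292 [(np.float64(0.011), np.float64(0.01)), (np.float64(0.01), np.float64(0.014)), (np.float64(0.01), np.float64(0.012))]
298 [(np.float64(0.0), np.float64(0.001)), (np.float64(0.005), np.float64(0.004)), (np.float64(0.002), np.float64(0.001))]
21.6083
```

View pics/g5.png

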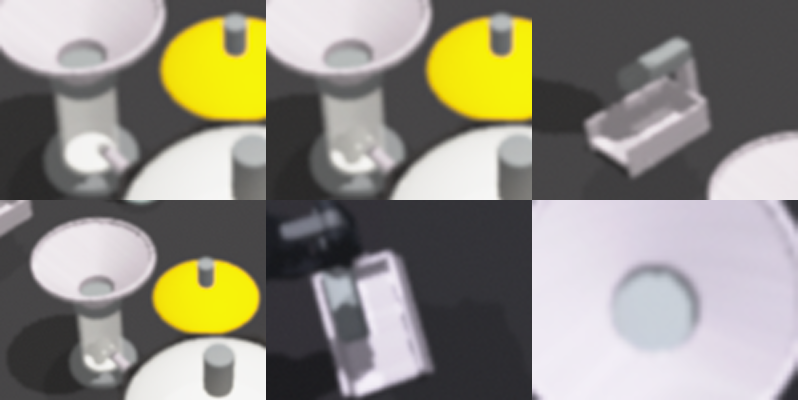

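The scoop stands upright and empty, and ball-like lumps now show on the column floor (second crop, about (350,150)). I'll check for strays by differencing the images, then go to the knob.

Run:
```python
from h import *; from plant import robot
p=robot.sense()["tcp_pos"]; robot.move_straight([p[0],p[1],.28],vel=.2)
best=None
for y in np.arange(-np.pi,np.pi,.2):
    q=robot.inverse_kinematics([*SEAT,.142],[np.pi,0,y])
    if q is None: continue
    c=np.abs(q-robot.sense()["joint_pos"]).max()
    if best is None or c<best[0]: best=(c,y,q)
print(best); y=best[1]
robot.goto([*SEAT,.26],[np.pi,0,y])
robot.grip(.75)
n0=dict(np.load("top0.npz"))["image"]; n=robot.grab_frame("top")["image"]
m=((n.min(2)>120)&(n0.min(2)<90)).astype(np.uint8)
k,_,st,ce=cv2.connectedComponentsWithStats(m); print([(ce[i].round(),st[i,4]) for i in range(1,k) if st[i,4]>6])
c=robot.move_straight([*SEAT,.142],vel=.07,contact_N=5); s=robot.sense(); print(c,s["tcp_pos"],s["tcp_rot"],s["wrist_force"],s["t"])
f=robot.grab_frame("side"); t=robot.grab_frame("top")
cv2.imwrite("pics/g6.png",cv2.resize(np.hstack([f["image"][210:360,250:450],t["image"][190:340,320:520]])[:,:,::-1],(800,300)))
```

```text
(np.float64(0.5272164081824972), np.float64(1.0584073464102106), array([-0.10210794,  0.40994969,  0.47254892,  1.94819376, -0.24622122,
        0.83944071,  1.56099577]))
[(array([484., 139.]), np.int32(54)), (array([479., 154.]), np.int32(7)), (array([418., 210.]), np.int32(96))]
False [ 0.52192752 -0.18580756  0.14238027] [ 3.14083242e+00 -2.62027979e-04  1.05835351e+00] [ 0.13667849 -0.03270101  0.46233617] 26.0833
```

View pics/g6.png

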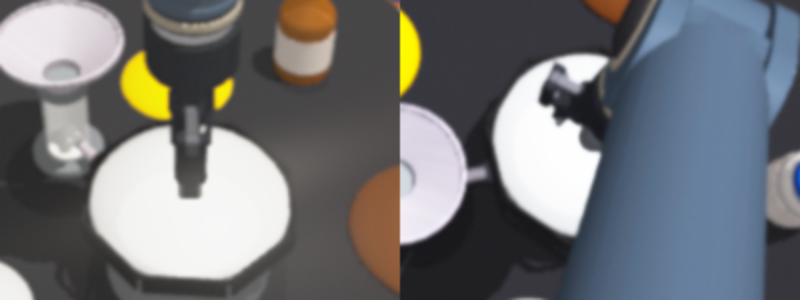

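The fingers straddle the knob, and the blobs in the difference image lie on the arm, not the bench. I'll grip and pull slowly in small steps.

Run:
```python
from plant import robot; import numpy as np
robot.grip(0.0,90); s=robot.sense(); z0=s["tcp_pos"].copy(); f0=s["wrist_force"][2]; print(s["t"],s["opening"],z0,s["wrist_force"],s["torque"])
for d in np.arange(1,8.1,1):
    robot.move_straight(z0+[0,0,d/1e3],vel=.01); s=robot.sense()
    print(d,((s["tcp_pos"]-z0)*1e3).round(2),s["wrist_force"].round(2),s["torque"].round(2))
print(s["t"],s["opening"])
```

```text
26.6 0.3296370384473589 [ 0.52158398 -0.18600529  0.14242356] [-2.173382   -0.00742168  3.67654146] [-0.20344602  0.44598214 -0.00381854]
1.0 [-0.21  0.12  0.12] [ 1.79 -1.37 -8.45] [-0.32 -0.41  0.01]
2.0 [-0.72  0.36  0.85] [  1.77  -1.77 -15.06] [-0.41 -0.66 -0.02]
3.0 [-1.08  0.49  2.02] [  1.53  -0.82 -17.75] [-0.3  -0.47 -0.05]
4.0 [0.05 0.02 5.07] [-1.97  0.5  -4.68] [ 0.17  0.41 -0.  ]
5.0 [ 0.37 -0.12  6.21] [-3.08  2.14 -0.67] [0.22 0.69 0.01]
6.0 [ 0.42 -0.13  6.68] [-2.12  1.34  0.28] [0.26 0.54 0.01]
7.0 [ 0.39 -0.15  7.23] [-1.5  -0.03 -1.54] [0.06 0.28 0.01]
8.0 [ 0.2 -0.1  8. ] [-0.77 -0.48 -4.45] [-0.02  0.08  0.04]
28.65 0.33018837456563266
```

Run:
```python
from h import *; from plant import robot
p=np.array([.52158398,-.18600529,.14242356])
robot.move_straight(p+[0,0,.015],vel=.015); robot.sleep(1); s=robot.sense()
print(s["t"],(s["tcp_pos"]-p)*1e3,s["tcp_rot"],s["wrist_force"],s["torque"],np.abs(s["joint_velocities"]).max())
f=robot.grab_frame("side"); t=robot.grab_frame("top"); f0=dict(np.load("side0.npz"))
W=world(f);W0=world(f0)
# lid surface plane (dome flank points) before/after: fit z vs. xy on rim ring
for w in(W0,W):
    r=np.hypot(w[...,0]-SEAT[0],w[...,1]-SEAT[1]); z=w[...,2]; m=(r>.045)&(r<.085)&(z>.09)&(z<.15)
    A=np.c_[w[m][:,0]-SEAT[0],w[m][:,1]-SEAT[1],r[m],np.ones(m.sum())]; print(m.sum(),np.linalg.lstsq(A,z[m],rcond=None)[0].round(4),np.median(z[m]).round(4))
cv2.imwrite("pics/g7.png",cv2.resize(np.hstack([f["image"][160:385,180:480],t["image"][190:415,120:420]])[:,:,::-1],(800,300)))
```

```text
30.2667 [1.23982756e-02 1.08144991e-02 1.50151628e+01] [ 3.14155663e+00 -1.96229566e-05  1.05844826e+00] [ 0.14096738  0.06280552 -4.90624625] [-0.00279186  0.00450905  0.00842709] 0.0009297453848794871
3874 [-0.0013  0.0133 -0.5419  0.1478] 0.1106
4048 [ 0.0109  0.0386 -0.6549  0.1697] 0.125
```

View pics/g7.png

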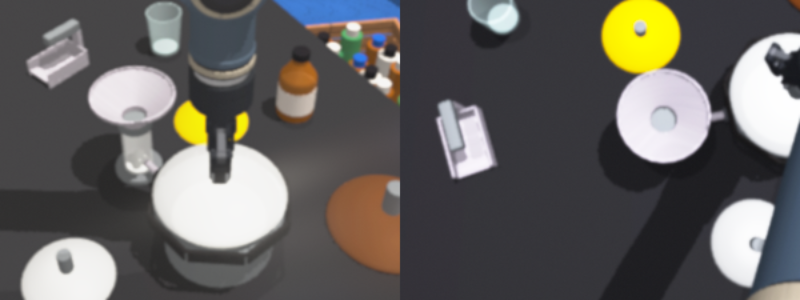

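The lid is up about 15 mm (median surface 110.6 → 125.0 mm), level to about 0.03 rad and steady. The scoop stands upright and empty, and the column area is clear of strays, so I'm handing in.

```bash
python3 -c "
from plant import robot
robot.close_job(); print(robot.sense()['t'])"
```

```text
the job is handed in; nothing more can be done
the job is handed in; nothing more can be done
```

I poured the balls through the funnel, stood the scoop back upright where it came from, and only then broke the lid's seal. I handed the job in at about 30 s with the lid still held above its seat; no verdict is reported.

- **Scoop and balls:** The last pictures show the scoop upright and empty, with nothing left in the funnel and no strays on the bench in view. White lumps show on the column floor, but the column is too blurred in the images to count all five balls.
- **Lid:** The seal let go at about 18 N on the wrist, with the gripper 2 to 5 mm up. The gripper's logged height never overshot its target by more than about 1.2 mm at that moment. At the end the gripper was 15.0 mm up and still, and the camera put the lid about 14.4 mm up. The fitted tilt changed by about 0.03 rad, which is close to the noise.
- **Bystanders:** I never went near the bottles or the beaker. The beaker and amber bottle look undisturbed in the last pictures; the white jar was out of the last crop.

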